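# Snap the mixing scale's control board onto its standoffs

## Task

Refit the control board of the paint-mixing scale: take it by its heat sink, lay it on the four barbed standoffs in the open grey housing with its terminal strip at the end that has the cable notches, let go, and press it down against its floating plate at one end and then the other until it has clicked past the barbs of every post. Feel for the clicks and press gently: a pair of posts gives way at about 6 to 10 N, and never push the board into the housing with more than 22 N. Leave the other things where they are.

Things in the scene. Friction and masses are not known exactly. Their poses are not given: they have to be found in the camera images.
- board_grip (a point): the loose control board's grip: a finned aluminium heat sink, 26 mm across board x (pinch there), 44 mm along y, 30 mm high, in the middle of the top of a dark green plate 84 x 150 x 5 mm (x, y, z) with a hole near each corner. This point: heat sink centre, 20 mm above the board's underside. A grey terminal strip (50 x 9 x 10 mm) lies along the board's +y edge. About 0.15 kg
- housing: open grey sheet-metal tray 122 x 178 mm, walls 26 mm high, fixed; origin: centre of its underside; the end wall at its own +y has two cable notches with rubber grommets. In it a metal plate with four white standoffs floats on soft springs (it starts to sink under 2.5 N, board included; about 5 N sink it fully) until it meets hard rubber stops 2 to 22 mm lower; how far is not measured and differs each time
- press_plain (a point): point on the top of the board midway between the two holes at the end without the terminal strip (board x = 0, y = -43 mm): bare area 50 mm wide between the posts, 45 mm long from the heat sink to the board's edge, good to press on
- press_strip (a point): the same at the terminal strip's end (board x = 0, y = +43 mm): bare area 50 mm wide and 42 mm long between heat sink and strip
- hole1 (a point): board hole 1, 9 mm wide, centre at the board's underside; at board x = -32, y = -50 mm; belongs on standoff 1
- hole2 (a point): board hole 2, 9 mm wide, centre at the board's underside; at board x = 32, y = -50 mm; belongs on standoff 2
- hole3 (a point): board hole 3, 9 mm wide, centre at the board's underside; at board x = 32, y = 50 mm; belongs on standoff 3
- hole4 (a point): board hole 4, 9 mm wide, centre at the board's underside; at board x = -32, y = 50 mm; belongs on standoff 4
- post1 (a point): standoff 1: nominal centre of the 15 mm wide shoulder on which the board ends, 51 mm above the housing's underside (plate unloaded), housing x = -32, y = -50 mm. Above it a 6.6 mm core tapers to a tip 18 mm above the shoulder; two spring barbs stick out along housing x, 13 mm across where widest, 6.5 mm above the shoulder
- post2 (a point): standoff 2: nominal centre of the 15 mm wide shoulder on which the board ends, 51 mm above the housing's underside (plate unloaded), housing x = 32, y = -50 mm. A board laid on the four posts rests about 11 mm above the shoulders with the tips in its holes, and reaches the shoulders when pressed home
- post3 (a point): standoff 3: nominal centre of the 15 mm wide shoulder on which the board ends, 51 mm above the housing's underside (plate unloaded), housing x = 32, y = 50 mm. It takes about 3 to 5 N at a post (6 to 10 N midway between two posts) to drive the board past the barbs, which then spring out over it with a drop in the force
- post4 (a point): standoff 4: nominal centre of the 15 mm wide shoulder on which the board ends, 51 mm above the housing's underside (plate unloaded), housing x = -32, y = 50 mm. A board that has clicked in has about 1.5 mm of play under the barbs and does not come off again
- barb1a (a joint): spring barb of standoff 1 on its -x side, m: 0 sprung out, up to 0.0045 pushed in by the hole's edge
- barb1b (a joint): spring barb of standoff 1 on its +x side, m: 0 sprung out, up to 0.0045 pushed in by the hole's edge
- barb2a (a joint): spring barb of standoff 2 on its -x side, m: 0 sprung out, up to 0.0045 pushed in by the hole's edge
- barb2b (a joint): spring barb of standoff 2 on its +x side, m: 0 sprung out, up to 0.0045 pushed in by the hole's edge
- barb3a (a joint): spring barb of standoff 3 on its -x side, m: 0 sprung out, up to 0.0045 pushed in by the hole's edge
- barb3b (a joint): spring barb of standoff 3 on its +x side, m: 0 sprung out, up to 0.0045 pushed in by the hole's edge
- barb4a (a joint): spring barb of standoff 4 on its -x side, m: 0 sprung out, up to 0.0045 pushed in by the hole's edge
- barb4b (a joint): spring barb of standoff 4 on its +x side, m: 0 sprung out, up to 0.0045 pushed in by the hole's edge
- screwdriver: flat screwdriver, red handle, 219 x 28 mm; a bystander, origin at its underside
- caliper: steel caliper, 201 x 61 x 17 mm; a bystander, origin at its underside
- tape_b: blue roll of masking tape, 92 mm wide, 18 mm high; a bystander, origin at its underside
- additive_c: small blue bottle with a white cap, 41 mm wide, 86 mm high; a bystander, origin at its underside
Things that resemble listed ones, but are neither listed nor needed, are in the scene too. Several things look just like the part that bears board_grip: the one meant starts farthest to the robot's left.

How it is judged:
At the end, for the whole second after the job is handed in: each of the board's four holes lies over its own standoff within 4 mm, the board is down at all four (hole underside at most 4 mm above the shoulder height of the unloaded plate) and all eight barbs have sprung out to within 1 mm (horizontal distance between hole1 and post1 below 0.004 m and z of each of hole1, hole2, hole3, hole4 in the frame of housing below 0.055 m and value of joint each of barb1a, barb1b, barb2a, barb2b, barb3a, barb3b, barb4a, barb4b below 0.001 m and horizontal distance between hole2 and post2 below 0.004 m and horizontal distance between hole3 and post3 below 0.004 m and horizontal distance between hole4 and post4 below 0.004 m); the robot touches nothing.
It fails at once if the fingers push the board onto the housing and its posts with more than 22 N (contact force between board and housing above 22 N and contact force between the fingers and board above 22 N).
It fails at once if the screwdriver is moved more than 20 mm (distance of screwdriver from where it was at the start of the episode above 0.02 m).
It fails at once if the caliper is moved more than 20 mm (distance of caliper from where it was at the start of the episode above 0.02 m).
It fails at once if the roll of tape is moved more than 20 mm (distance of tape_b from where it was at the start of the episode above 0.02 m).
It fails at once if the bottle is moved more than 20 mm (distance of additive_c from where it was at the start of the episode above 0.02 m).
It also fails if it takes over 61 s, if anything falls off the work surface, if the arm or the gripper's body presses on something with over 40 N, if the wrist force passes 120 N, or if a joint passes its speed limit or range.

## Robot

A 6-joint arm with a two-finger parallel gripper is mounted at the origin on a cart in front of the work surface, level with it; the furniture and walls round the work are solid. World frame = base frame: x ahead of the robot, y to its left, z up, the work surface at z = 0. Lengths are in m, angles in rad, forces in N, time in s.
With the tool pointing down it reaches from about 0.275 to 0.75 m from the base axis. Payload 10.2 kg.
Tool frame: the origin (TCP) lies midway between the tips of the shut fingers; the grasp point (between the pads) lies 19 mm behind it (env.hold_point_z is the distance from the TCP to the grasp point, in m); z points along the fingers, y is the line along which they close (so a half turn about z gives the same grasp; the last joint's range is limited). The gripper opens to 85 mm and grips with 20 to 120 N. Pads are 22 mm wide; open, the fingers measure 114 mm over their backs; the gripper's body (76 mm by 85 mm) begins 54 mm behind the grasp point. The pads swing forward as they close: fully open they stand 13 mm farther back than shut.
Start: joints at [-1.38, 0.313, 1.498, -0, 1.331, -0.223], TCP at [0.211, -0.481, 0.231] pointing down, gripper open.
Joint ranges: [-2.94, 2.94], [-0.97, 2.17], [0.19, 2.56], [-1.23, 4.37], [0.02, 3.11], [-2.88, 2.88]. Speed limits (rad/s): [2.39, 2.39, 3.01, 3.14, 3.14, 3.14].

## Interface

Orientations are given as a unit quaternion [x, y, z, w].
In Python, from bench import env, kinematics, monitor, eyes, job gives the robot as it stands. The module is installed in compiled form; this text tells all that it offers. Calls block until the motion is done:
- env.reach(position, orientation): joint-space move of the TCP to a pose.
- env.movel(position, velocity=0.15, frame=None, guard=None): straight line of the TCP; frame=None keeps the orientation; velocity is the mean speed in m/s. With guard (N) it stops when the force on the tool has changed by that much, and returns True; else False.
- env.set_joints(angles): joint-space move.
- env.release() and env.close_gripper(effort=None): open the fingers fully, or close them until they stop; effort is the grip in N (None keeps the last).
- env.hold(seconds).
- kinematics.ik(position, orientation): joint angles nearest the present ones, or None.
- monitor.sense(): the state.
- eyes.grab_frame(name): name is "scene" or "top" or "wrist"; returns a dict with "frame" (400x640x3 uint8, red, green, blue), "mtx" (3x3 intrinsics, pixels), "k1" (the pictures are not rectified: a ray, as slopes to the right and down, at radius r is drawn at 1 + k1 r^2 times it, then the intrinsics apply), "view" (4x4, takes a point from world to camera coordinates). Camera axes: x right, y down, z forward; pixel columns grow to the right and rows downward; lengths in m; the calibration is good to about 2 mm. A picture is of the moment at which its call begins. There is no depth.
A pose or a line that the arm cannot do raises env.MotionError and nothing moves.
- job.hand_in(): hands the job in; it is judged then, once.
The state is a dict: "clock": time; "joints": joint angles; "qvel": joint speeds; "joint_efforts": joint torques, N m; "position": TCP position; "ee_rot": TCP orientation; "contact_force": force on the tool from outside, world axes, zero at the start; "ft_torque": the same for the moment, N m; "finger_gap": opening from 0.0 (shut) to 1.0 (fully open); "gripper_force": force on a finger pad.
Only numpy, scipy, OpenCV 4.12 (cv2) and the standard library are available. Lean on these libraries where they do the work, as an engineer would, in place of code of your own. Each camera call takes 0.05 s, during which the arm holds its last target. There are 200 camera calls.

## Working session

There is one attempt and no reset: what is moved stays moved. The work goes in short steps, each a Python script; the robot and the scene stay as the last script left them, time stands still between calls to the robot, and variables do not carry over. Pictures are saved under pics/ and viewed, at most 10 in all, crops included, and the job is handed in when it is done.

```bash
mkdir -p pics
cat > h.py <<'E'
import numpy as np, cv2
from bench import env, kinematics, monitor, eyes, job
def grab(n,fn=None):
    d=eyes.grab_frame(n)
    if fn: cv2.imwrite('pics/'+fn,cv2.cvtColor(d['frame'],cv2.COLOR_RGB2BGR))
    np.savez(''+n+'.npz',**{k:np.asarray(v) for k,v in d.items()})
    return d
def und(d,uv):
    K=np.asarray(d['mtx']);k1=float(d['k1'])
    return cv2.undistortPoints(np.float64(uv).reshape(-1,1,2),K,np.array([k1,0,0,0,0.])).reshape(-1,2)
def plane(d,uv,z):
    V=np.asarray(d['view']);R=V[:3,:3];c=-R.T@V[:3,3]
    s=und(d,uv);r=np.c_[s,np.ones(len(s))]@R
    return c+r*((z-c[2])/r[:,2])[:,None]
def proj(d,P):
    V=np.asarray(d['view']);p=np.atleast_2d(P)@V[:3,:3].T+V[:3,3]
    s=p[:,:2]/p[:,2:];s=s*(1+float(d['k1'])*(s**2).sum(1))[:,None]
    K=np.asarray(d['mtx']);return s@K[:2,:2].T+K[:2,2]
def load(n): return dict(np.load(''+n+'.npz'))
E
python3 - <<'E'
from h import *
a=grab('scene','s0.png');b=grab('top','t0.png')
for d in(a,b):
    V=d['view'];print(-V[:3,:3].T@V[:3,3],V[2,:3],d['k1'],d['mtx'][0,0])
s=monitor.sense();print(s)
E
```

```text
[-0.00823845  0.77150766  0.76875105] [ 0.46099113 -0.6535952  -0.60025036] -0.05931574553964634 444.2877959422676
[0.3942881  0.0219242  1.18591704] [ 0.15147592 -0.02809239 -0.98806167] 0.029741816858034863 365.50971910283386
{'clock': 0.1, 'joints': array([-1.38038530e+00,  3.13387895e-01,  1.49834498e+00, -5.94106138e-06,
        1.33097206e+00, -2.23382879e-01]), 'qvel': array([ 7.53837647e-04,  6.22994766e-04, -1.23617052e-03, -4.82518610e-04,
       -1.06558182e-03,  6.14862720e-05]), 'joint_efforts': array([ 2.56222556e-03, -4.12897074e+01, -2.60143000e+01, -1.99045535e-04,
        3.02744826e-03,  2.63750110e-06]), 'position': array([ 0.21104865, -0.48047412,  0.23080152]), 'ee_rot': array([ 9.78672769e-01,  2.05424687e-01,  6.28329933e-06, -5.56109622e-04]), 'contact_force': array([-0.01916892, -0.340621  ,  0.59074815]), 'ft_torque': array([-0.01134594,  0.00710965,  0.02647785]), 'gripper_force': 0.0, 'finger_gap': 0.9998867326685202}
```

View pics/t0.png

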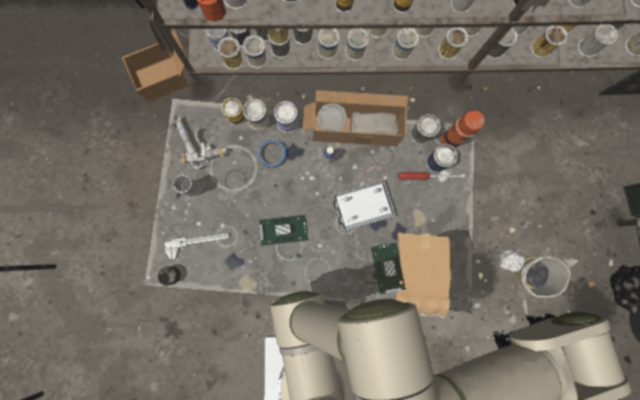

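View pics/s0.png

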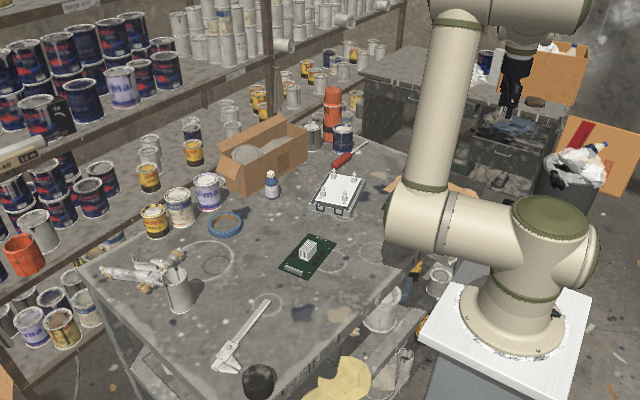

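Top view: two green boards, at (284,230) and (388,268); robot's left is image left, so (284,230) is the one meant. The housing is at (365,206), the screwdriver at (432,176), the bottle at (330,152), the tape at (272,153) and the caliper at (197,243). The scene view shows the same board at (307,252) and the housing at (340,195). I'll check the choice in one close crop.

Run:
```python
from h import *
a=load('scene');b=load('top')
c1=cv2.resize(b['frame'][170:270,250:410],(800,500),interpolation=cv2.INTER_CUBIC)
cv2.imwrite('pics/crop1.png',cv2.cvtColor(c1,cv2.COLOR_RGB2BGR))
hsv=cv2.cvtColor(b['frame'],cv2.COLOR_RGB2HSV)
m=cv2.inRange(hsv,(40,70,15),(95,255,120));m=cv2.morphologyEx(m,cv2.MORPH_CLOSE,np.ones((9,9)))
for c in cv2.findContours(m,0,2)[0]:
    if cv2.contourArea(c)>300:
        p=plane(b,cv2.boxPoints(cv2.minAreaRect(c)),0.005);print(p.mean(0),np.linalg.norm(p[1]-p[0]),np.linalg.norm(p[2]-p[1]),p[:,:2].tolist())
```

```text
[0.47744358 0.09872292 0.005     ] 0.13762083059677058 0.06900197025837151 [[0.5040555971179441, 0.17126255484012481], [0.5191357737546455, 0.03447044510147465], [0.45056584322582016, 0.026760936244922408], [0.43601711250488995, 0.16239775568742243]]
```

View pics/crop1.png

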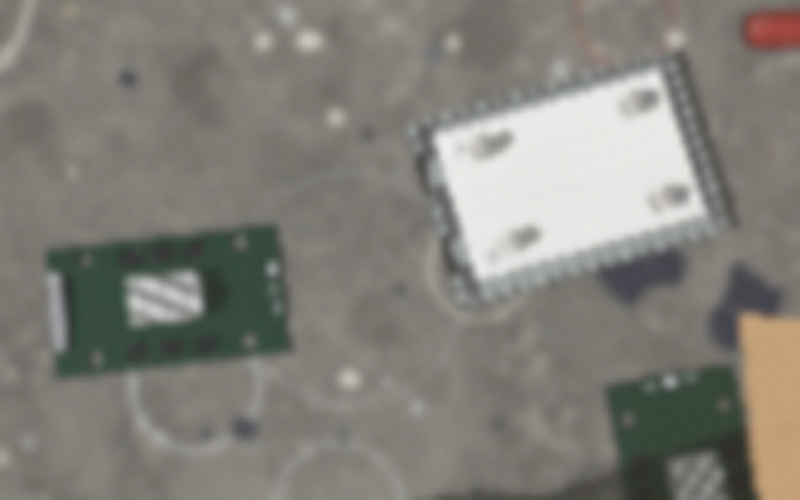

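The crop confirms it: strip at the left (+y) end of the chosen board (crop 58,310), heat sink at (165,297). The housing's notched end is also at the left (crop 430,165 and 455,245). Next I look from near with the wrist camera.

```bash
cat >> h.py <<'E'
from scipy.spatial.transform import Rotation as Ro
def quats(yaw):
    c,s=np.cos(yaw),np.sin(yaw);out=[]
    for g in(1,-1):
        x=g*np.array([-s,c,0]);y=g*np.array([c,s,0]);out.append(Ro.from_matrix(np.c_[x,y,[0,0,-1]]).as_quat())
    return out
def quat(p,yaw):
    best=None
    for q in quats(yaw):
        j=kinematics.ik(p,q)
        if j is not None and (best is None or abs(j[5])<abs(best[0][5])): best=(j,q)
    return best[1]
E
python3 - <<'E'
from h import *
b=load('top')
print(plane(b,[(364,206)],.045))
h=plane(b,[(364,206)],.045)[0]
p=np.array([.46,.095,.24]);q=quat(p,.11);print(q,kinematics.ik(p,q))
env.reach(p,q);env.hold(.3);d=grab('wrist','w1.png');V=d['view'];print(-V[:3,:3].T@V[:3,3],V[2,:3],d['mtx'][0,0])
print(monitor.sense()['clock'])
E
```

```text
[[ 0.54495267 -0.16001675  0.045     ]]
[0.66716628 0.74490882 0.         0.        ] [-4.65448180e-02  1.83525060e-01  1.64099868e+00 -4.44089210e-16
  1.31706892e+00 -1.56544818e-01]
[0.45183961 0.17191503 0.38244054] [ 0.03362047 -0.29928485 -0.95357131] 360.5862695037885
2.6917
```

View pics/w1.png

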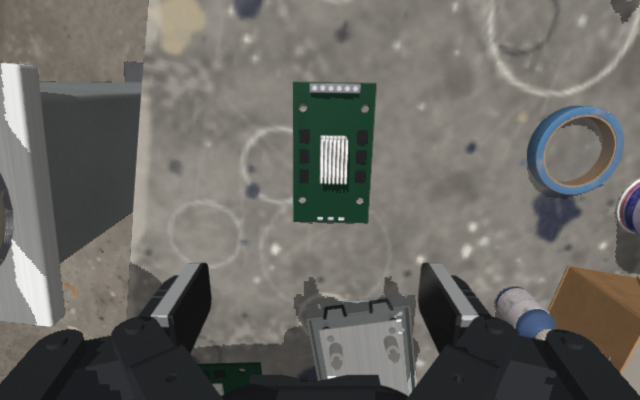

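The board is at wrist pixel (334,152), with its strip up (+y) at (335,88) and its four holes visible. The path around it is clear. The housing's notched end faces it at (360,310).

Run:
```python
from h import *
d=load('wrist')
hsv=cv2.cvtColor(d['frame'],cv2.COLOR_RGB2HSV)
m=cv2.inRange(hsv,(40,70,15),(95,255,140));m[240:]=0;m[:,:270]=0;m[:,400:]=0
c=max(cv2.findContours(cv2.morphologyEx(m,cv2.MORPH_CLOSE,np.ones((3,3))),0,2)[0],key=cv2.contourArea)
pc=plane(d,c.reshape(-1,2),.005)[:,:2].astype(np.float32)*1000
r=cv2.minAreaRect(cv2.convexHull(pc));print(r)
# heat sink top
w=cv2.inRange(hsv,(0,0,130),(180,60,255));w[200:]=0;w[:120]=0;w[:,:300]=0;w[:,370:]=0
c=np.vstack(cv2.findContours(w,0,2)[0]);print(cv2.boundingRect(c)); pc=plane(d,c.reshape(-1,2),.035)[:,:2].astype(np.float32)*1000
print(cv2.minAreaRect(pc))
p=np.array([.54,-.13,.26]);q=quat(p,.27);env.reach(p,q);env.hold(.3);grab('wrist','w2.png')
print(kinematics.ik(p,q))
```

```text
((478.867919921875, 101.4530029296875), (82.64453887939453, 149.043701171875), 5.472423553466797)
(301, 135, 60, 65)
((477.08575439453125, 95.30387878417969), (59.70844268798828, 64.41088104248047), 6.278314113616943)
[-4.47194473e-01  3.62209317e-01  1.35460870e+00 -4.44089210e-16
  1.42477463e+00 -7.17194473e-01]
```

View pics/w2.png

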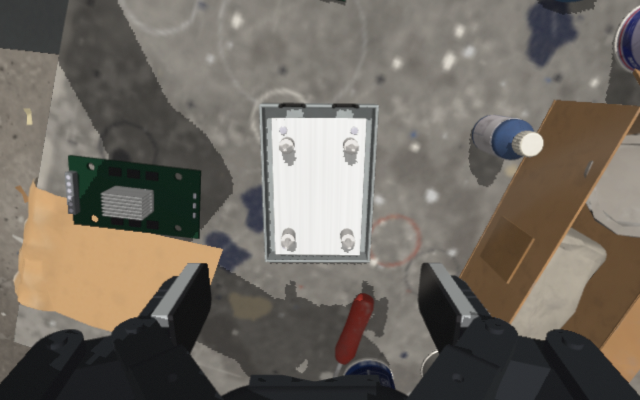

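Housing rim at about (261,106), (378,105), (370,262), (267,262), notches at the top edge (+y), and the screwdriver at (355,328). I'll zoom on the posts.

Run:
```python
from h import *
d=load('wrist')
c=cv2.resize(d['frame'][95:275,245:395],None,fx=3.3,fy=3.3,interpolation=cv2.INTER_CUBIC)
cv2.imwrite('pics/crop2.png',cv2.cvtColor(c,cv2.COLOR_RGB2BGR))
P=plane(d,[(261,106),(378,105),(371,263),(267,262)],.026);ctr=P.mean(0)
print(P[:,:2],ctr,[np.linalg.norm(P[i]-P[i-1]) for i in range(4)])
yv=(P[0]+P[1]-P[2]-P[3])[:2];yaw=np.arctan2(-yv[0],yv[1]);xv=(P[1]-P[0]+P[2]-P[3])[:2];print(yaw,np.arctan2(xv[1],xv[0]))
R=np.array([[np.cos(yaw),-np.sin(yaw)],[np.sin(yaw),np.cos(yaw)]])
for z in(.051,.069):
  print(z,(proj(d,[np.r_[ctr[:2]+R@[x,y],z] for x,y in((-.032,-.05),(.032,-.05),(.032,.05),(-.032,.05))])).round(1).tolist())
V=d['view'];print(-V[:3,:3].T@V[:3,3])
```

```text
[[ 0.47348003 -0.08936218]
 [ 0.58769448 -0.05654161]
 [ 0.63678542 -0.22809617]
 [ 0.51988462 -0.25920253]] [ 0.55446114 -0.15830062  0.026     ] [np.float64(0.17606569557369972), np.float64(0.1188365689937669), np.float64(0.17844014896611912), np.float64(0.12096860437895303)]
0.2727505452564877 0.26985494540289723
0.051 [[289.4, 241.1], [349.5, 241.0], [352.4, 147.4], [287.1, 147.5]]
0.069 [[288.2, 248.4], [351.2, 248.3], [354.4, 150.6], [285.7, 150.7]]
[ 0.51954928 -0.05440635  0.40260917]
```

View pics/crop2.png

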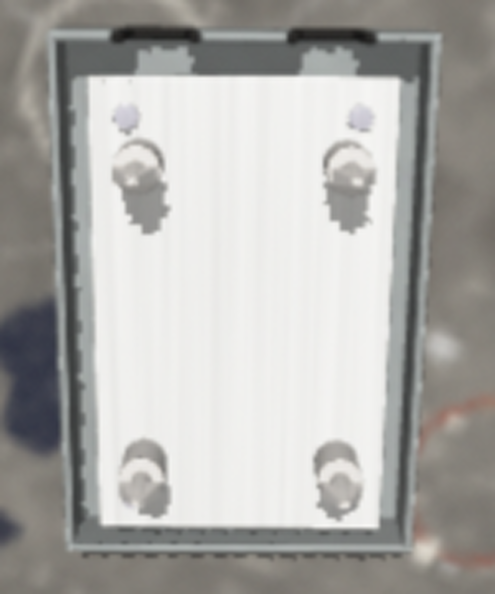

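Run:
```python
from h import *
d=load('wrist')
P=plane(d,[(259.5,104.7),(378.6,105.3),(369.5,261.4),(265.9,260.8)],.026);ctr=P.mean(0)
yv=(P[0]+P[1]-P[2]-P[3])[:2];yaw=np.arctan2(-yv[0],yv[1]);xv=(P[1]-P[0]+P[2]-P[3])[:2];print(ctr,yaw,np.arctan2(xv[1],xv[0]),[np.linalg.norm(P[i]-P[i-1]) for i in range(4)])
bx,by,byaw=.4789,.1015,.0955
q=quat([bx,by,.1],byaw)
env.reach([bx,by,.1],q)
print(env.movel([bx,by,.009],velocity=.08,guard=8))
s=monitor.sense();print(s['position'],s['contact_force'],s['clock'])
env.close_gripper(40);s=monitor.sense();print(s['finger_gap'],s['gripper_force'],s['contact_force'],s['position'])
env.movel([bx,by,.16],velocity=.12)
env.hold(.2);s=monitor.sense();print(s['finger_gap'],s['gripper_force'],s['contact_force'],s['position'],s['clock'])
grab('wrist','w3.png')
```

```text
[ 0.55321116 -0.15745014  0.026     ] 0.26645611638879574 0.2654829123023219 [np.float64(0.17580271603656597), np.float64(0.12092820899342405), np.float64(0.17606851002334928), np.float64(0.12033215146222263)]
False
[0.47921888 0.10150347 0.00942904] [-0.26057347  1.05311941  0.39229475] 6.3833
0.2951840991728255 41.39741063117981 [ 0.27407925 -0.04234103  3.2458371 ] [0.47909488 0.10149113 0.00921518]
0.2947997209543467 40.82464814186096 [ 0.70163418  0.30771933 -1.40831012] [0.47875462 0.10149227 0.15963609] 8.5667
```

View pics/w3.png

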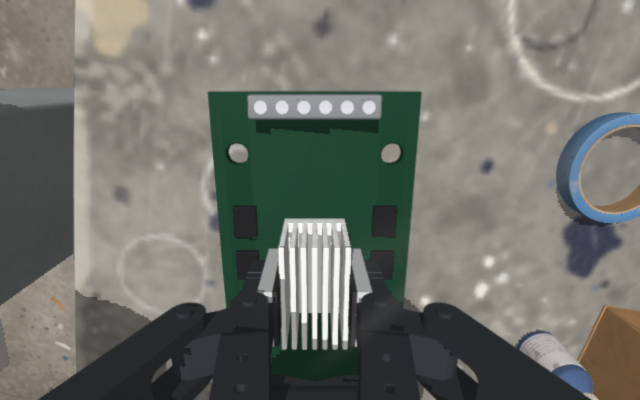

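Board held by the heat sink, level. Holes 4 and 3 are at (238,153) and (391,153). I use them to measure the in-grip offset and then go over the posts.

Run:
```python
from h import *
d=load('wrist');s=monitor.sense();p=s['position']
g=cv2.cvtColor(d['frame'],cv2.COLOR_RGB2HSV);gm=cv2.inRange(g,(40,70,15),(95,255,140))
hc=[]
for u,v in((238,153),(391,153)):
    w=(255-gm)[v-18:v+19,u-18:u+19];n,l,st,ce=cv2.connectedComponentsWithStats(w);k=l[18,18];hc.append((ce[k][0]+u-18,ce[k][1]+v-18));print(hc[-1],st[k])
H=plane(d,hc,p[2]-.009+.005)[:,:2];print(H,np.linalg.norm(H[1]-H[0]))
v=H[1]-H[0];yaw=np.arctan2(v[1],v[0])
R=np.array([[np.cos(yaw),-np.sin(yaw)],[np.sin(yaw),np.cos(yaw)]])
tw=Ro.from_quat(s['ee_rot']).as_matrix()[:2,1];tw=np.arctan2(tw[1],tw[0])
c=H.mean(0)-R@[0,.05];print('yaw',yaw,'toolyaw',tw,'offset in board frame',R.T@(c-p[:2]))
```

```text
(np.float64(237.78840579710146), np.float64(152.76231884057972)) [  8   8  21  21 345]
(np.float64(390.71469740634006), np.float64(152.7435158501441)) [  8   8  21  21 347]
[[0.44305542 0.14899419]
 [0.50549338 0.15500162]] 0.06272629789251523
yaw 0.09591921055587034 toolyaw 0.09545769885752008 offset in board frame [0.00033726 0.00071187]
```

Run:
```python
from h import *
c=np.array([.5534,-.1582]);yaw=.266;off=np.array([.0003,.0007])
R=np.array([[np.cos(yaw),-np.sin(yaw)],[np.sin(yaw),np.cos(yaw)]])
t=c-R@off;q=quat(np.r_[t,.16],yaw)
env.reach(np.r_[t,.16],q);env.movel(np.r_[t,.088],velocity=.1);env.hold(.3)
d=grab('wrist');s=monitor.sense();print(s['position'],s['contact_force'],s['clock'])
a=cv2.resize(d['frame'][80:210,190:440],None,fx=2.4,fy=2.4,interpolation=cv2.INTER_CUBIC)
sc=grab('scene');b=cv2.resize(sc['frame'][140:230,290:400],None,fx=2.9,fy=2.9,interpolation=cv2.INTER_CUBIC)
im=np.zeros((600,640,3),np.uint8);im[:a.shape[0],:a.shape[1]]=a;im[320:320+b.shape[0],:b.shape[1]]=b
cv2.imwrite('pics/hov.png',cv2.cvtColor(im,cv2.COLOR_RGB2BGR))
```

```text
[ 0.5533671  -0.15901092  0.08824426] [-0.08822611 -0.37227427 -1.82514328] 10.8833
```

View pics/hov.png

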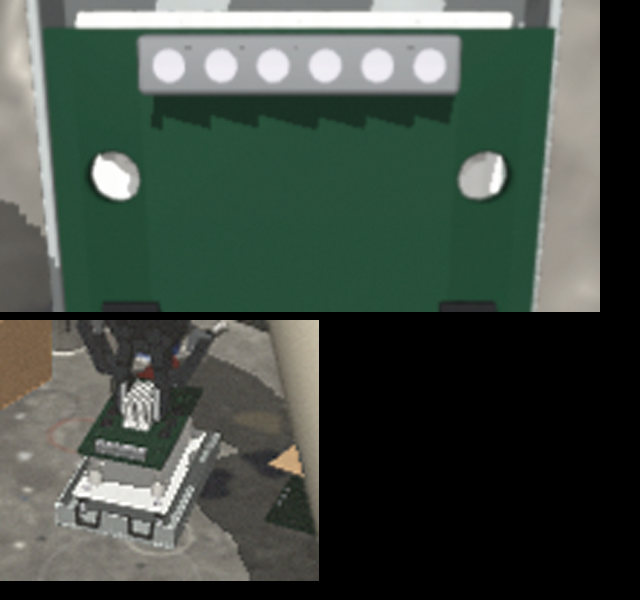

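The holes at crop (115,176) and (483,176) have post tips showing in them, and the scene view shows the board square over the housing. Lowering it gently with a guard.

Run:
```python
from h import *
p=monitor.sense()['position'];f0=monitor.sense()['contact_force']
for z in np.arange(.084,.0665,-.002):
    g=env.movel([p[0],p[1],z],velocity=.03,guard=3)
    s=monitor.sense();print(round(z,4),g,s['position'].round(4),(s['contact_force']-f0).round(2),s['ft_torque'].round(2))
    if g or s['contact_force'][2]-f0[2]>2: break
print(s['clock'])
```

```text
0.084 False [ 0.5532 -0.1589  0.0837] [ 0.17 -0.37  0.64] [-0.01 -0.05  0.05]
0.082 False [ 0.5533 -0.159   0.0819] [ 0.53 -0.64 -0.58] [ 0.01 -0.02 -0.03]
0.08 False [ 0.5533 -0.159   0.0799] [-0.22  0.21  0.22] [-0.04 -0.02  0.03]
0.078 False [ 0.5533 -0.159   0.0779] [-0.98 -0.1   0.55] [ 0.02 -0.01  0.01]
0.076 False [ 0.5533 -0.159   0.0759] [-0.12 -0.14  0.29] [ 0.03 -0.05  0.01]
0.074 False [ 0.5531 -0.1589  0.0738] [-1.5   0.45  0.86] [ 0.08  0.2  -0.07]
0.072 False [ 0.5531 -0.1589  0.0719] [-3.68  0.47  2.64] [ 0.15  0.57 -0.05]
12.7167
```

Tips are in the holes (no block at .078), but a sideways force of −3.7 N in x says the board is about 1–2 mm too far +x. Correcting.

Run:
```python
from h import *
p=monitor.sense()['position'];ax=np.array([np.cos(.266),np.sin(.266)])
t=p[:2]-.0015*ax
env.movel([p[0],p[1],.0755],velocity=.05);env.movel([*t,.0755],velocity=.02);env.hold(.1)
f0=monitor.sense()['contact_force']
for z in (.074,.073,.072,.071,.070):
    g=env.movel([*t,z],velocity=.03,guard=3.5)
    s=monitor.sense();print(round(z,4),g,s['position'].round(4),(s['contact_force']-f0).round(2),s['ft_torque'].round(2))
    if g or s['contact_force'][2]-f0[2]>2.2: break
print(s['clock'])
```

```text
0.074 False [ 0.5516 -0.1592  0.0738] [-0.64 -0.49  0.44] [ 0.01 -0.04 -0.04]
0.073 False [ 0.5518 -0.1592  0.073 ] [0.24 0.26 0.42] [ 0.1  -0.13 -0.02]
0.072 False [ 0.5519 -0.1592  0.0722] [2.7  0.81 0.74] [ 0.28 -0.3  -0.04]
0.071 False [ 0.5519 -0.1593  0.0712] [1.75 1.38 2.45] [ 0.37 -0.42 -0.03]
14.3167
```

Slight overshoot now, at rest height (underside ≈ 62 mm). Releasing and checking.

Run:
```python
from h import *
env.release();p=monitor.sense()['position']
env.movel([p[0],p[1],.16],velocity=.15);env.hold(.2)
d=grab('wrist');s=monitor.sense();print(s['position'],s['contact_force'],s['clock'])
sc=grab('scene')
a=d['frame'][70:370,150:500]
b=cv2.resize(sc['frame'][150:240,290:400],None,fx=3.2,fy=3.2,interpolation=cv2.INTER_CUBIC)
im=np.zeros((600,720,3),np.uint8);im[:a.shape[0],:a.shape[1]]=a;im[:b.shape[0],365:365+b.shape[1]]=b
cv2.imwrite('pics/laid.png',cv2.cvtColor(im[:300],cv2.COLOR_RGB2BGR))
```

```text
[ 0.55140264 -0.15920798  0.15925007] [-0.36521339 -0.23945069 -0.24701224] 15.925
```

View pics/laid.png

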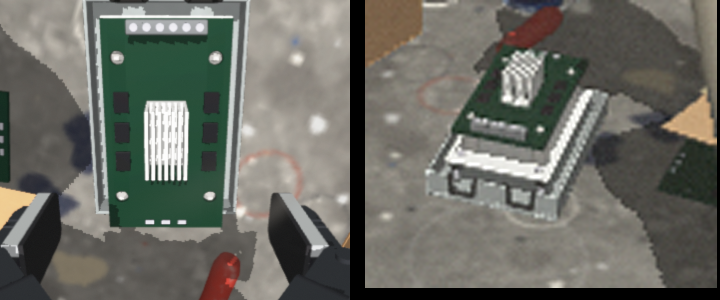

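All four tips show in their holes and the strip is at the notched end. Now pressing the plain end with shut fingers, in small force-logged steps.

```bash
cat > press.py <<'E'
from h import *
def press(yb,zs=.074,zmin=.028,fend=12.,after=None):
    yaw=.266;c=np.array([.5520,-.1585]);t=c+yb*np.array([-np.sin(yaw),np.cos(yaw)])
    q=quat(np.r_[t,.13],yaw)
    env.reach(np.r_[t,.13],q);env.movel(np.r_[t,zs],velocity=.12,guard=6);env.hold(.15)
    f0=np.mean([monitor.sense()['contact_force'][2]]);z=zs;pk=0;log=[];clicks=[]
    while z>zmin:
        f=log[-1][1] if log else 0
        z-=.001 if f<5 else .0005
        g=env.movel(np.r_[t,z],velocity=.02,guard=5)
        s=monitor.sense();f=s['contact_force'][2]-f0
        log.append((round(s['position'][2]*1000,1),round(f,1),int(g)))
        if f>pk: pk=f
        if pk>5 and f<pk-1.5: clicks.append((log[-1],round(pk,1)));pk=f
        if f>fend: break
    print(log);print('clicks',clicks,'lat',s['contact_force'].round(1),'clock',s['clock'])
    env.movel(np.r_[t,.13],velocity=.15)
E
python3 - <<'E'
from press import *
env.close_gripper(30)
press(-.043)
E
```

```text
[(np.float64(73.1), np.float64(1.0), 0), (np.float64(71.9), np.float64(-0.2), 0), (np.float64(70.9), np.float64(0.1), 0), (np.float64(69.9), np.float64(-0.7), 0), (np.float64(68.9), np.float64(-0.1), 0), (np.float64(67.9), np.float64(-0.5), 0), (np.float64(67.1), np.float64(1.5), 0), (np.float64(66.0), np.float64(1.0), 0), (np.float64(65.0), np.float64(1.0), 0), (np.float64(64.0), np.float64(1.8), 0), (np.float64(63.0), np.float64(1.1), 0), (np.float64(61.9), np.float64(1.0), 0), (np.float64(61.0), np.float64(2.0), 0), (np.float64(60.1), np.float64(2.1), 0), (np.float64(59.2), np.float64(4.6), 0), (np.float64(58.3), np.float64(5.3), 0), (np.float64(58.0), np.float64(6.4), 0), (np.float64(57.7), np.float64(7.8), 0), (np.float64(57.3), np.float64(9.0), 0), (np.float64(55.7), np.float64(1.9), 0), (np.float64(54.8), np.float64(2.0), 0), (np.float64(53.9), np.float64(1.3), 0), (np.float64(52.9), np.float64(2.2), 0), (np.float64(52.0), np.float64(1.3), 0), (np.float64(51.5), np.float64(6.3), 0), (np.float64(51.3), np.float64(8.6), 0), (np.float64(51.1), np.float64(11.0), 0), (np.float64(50.9), np.float64(13.0), 0)]
clicks [((np.float64(55.7), np.float64(1.9), 0), np.float64(9.0))] lat [-4.6  2.1 13.1] clock 24.8333
```

Clear click at 9 N, then seated at 51 mm. Now the strip end.

Run:
```python
from press import *
press(.043,zs=.071)
env.movel(np.r_[monitor.sense()['position'][:2],.18],velocity=.15)
d=grab('wrist');sc=grab('scene');print(monitor.sense()['clock'])
a=d['frame'][50:400,130:500]
b=cv2.resize(sc['frame'][150:240,290:400],None,fx=3.2,fy=3.2,interpolation=cv2.INTER_CUBIC)
im=np.zeros((350,740,3),np.uint8);im[:a.shape[0],:a.shape[1]]=a;im[:b.shape[0],380:380+b.shape[1]]=b
cv2.imwrite('pics/fin.png',cv2.cvtColor(im,cv2.COLOR_RGB2BGR))
```

```text
[(np.float64(70.2), np.float64(-0.2), 0), (np.float64(68.9), np.float64(-0.1), 0), (np.float64(67.9), np.float64(-0.9), 0), (np.float64(67.1), np.float64(1.5), 0), (np.float64(66.1), np.float64(0.7), 0), (np.float64(65.0), np.float64(1.4), 0), (np.float64(63.9), np.float64(1.3), 0), (np.float64(63.0), np.float64(2.2), 0), (np.float64(62.0), np.float64(1.0), 0), (np.float64(60.9), np.float64(2.1), 0), (np.float64(60.0), np.float64(2.9), 0), (np.float64(59.1), np.float64(4.4), 0), (np.float64(58.2), np.float64(4.8), 0), (np.float64(57.3), np.float64(6.1), 0), (np.float64(56.3), np.float64(-0.0), 0), (np.float64(55.1), np.float64(1.4), 0), (np.float64(54.4), np.float64(0.8), 0), (np.float64(53.5), np.float64(1.5), 0), (np.float64(52.5), np.float64(1.1), 0), (np.float64(51.5), np.float64(1.6), 0), (np.float64(50.5), np.float64(2.2), 0), (np.float64(49.7), np.float64(4.0), 0), (np.float64(49.3), np.float64(11.1), 0), (np.float64(49.1), np.float64(14.1), 0)]
clicks [((np.float64(56.3), np.float64(-0.0), 0), np.float64(6.1))] lat [-3.6  1.2 14.1] clock 32.7417
34.025
```

View pics/fin.png

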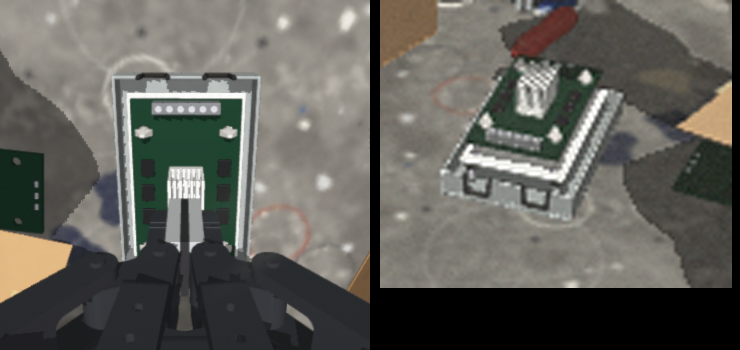

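Both clicks felt, and posts stand proud of the board. One light re-press at the plain end to confirm it's level, then hand in.

Run:
```python
from press import *
press(-.043,zs=.060,fend=11.)
print(monitor.sense()['contact_force'],job.hand_in())
```

```text
[(np.float64(59.1), np.float64(1.0), 0), (np.float64(57.9), np.float64(1.6), 0), (np.float64(56.9), np.float64(1.1), 0), (np.float64(56.1), np.float64(2.5), 0), (np.float64(55.0), np.float64(2.2), 0), (np.float64(54.0), np.float64(2.4), 0), (np.float64(53.0), np.float64(2.3), 0), (np.float64(51.9), np.float64(2.1), 0), (np.float64(51.0), np.float64(2.4), 0), (np.float64(50.0), np.float64(1.9), 0), (np.float64(49.6), np.float64(7.5), 0), (np.float64(49.4), np.float64(11.5), 0)]
clicks [] lat [-2.1  0.5 10.6] clock 38.3917
the job is handed in; nothing more can be done
[ 1.11519161 -0.58922509 -0.26620357] None
```

The board is laid with its terminal strip at the notched end and pressed home: the plain end clicked at about 9 N and the strip end at about 6 N, with at most about 14 N used. A light re-press of the plain end found no further click and both ends level, and I handed the job in at about 39 s, though the hand-in gave back no verdict.

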